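Let down a ratchet-held press head

TASK

The weight of this hand-wound bench press hangs raised on its ratchet. Flick the red pawl lever fully over towards the press tower, pressing it only lightly; then take hold of the crank, wind up slightly until the pawl springs clear of the wheel, and ease the crank back until you feel the weight come to rest on the dish, slowly and without forcing it down, keeping hold of the crank for a moment longer before you let go. Leave the pawl off and do not disturb the things standing around.

Things in the scene. Friction and masses are not known exactly. Their poses are not given: they have to be found in the camera images.
- rig: grey base plate 385 x 180 x 12 mm of the hand press, fixed to the worktop. Origin on the worktop (z = 0) under the drum axis; its x axis points along the plate from the drum to the press tower (tower centre at x = 210 mm, 225 mm high, 180 mm wide, with a black gear column behind), y to the left seen from the drum, z up. The plate reaches from x = -120 to 265 mm.
- drum_axis (a point): point on the upright axis of drum, steel ratchet wheel (101 mm across, 34 to 46 mm above the worktop, 14 teeth) and crank; the point is 112 mm above the worktop
- crank_knob (a point): middle of the upright black crank knob (20 mm diameter, 78 to 133 mm above the worktop, free to spin on its pin), 70 mm from the drum axis; the point is 112 mm above the worktop. The crank arm below it is 8 mm thick, top 78 mm up. At the start the knob lies at 245 degrees about the drum axis, counter-clockwise from the rig's x axis.
- drum: ratchet wheel, hub and crank in one; origin on its axis at worktop height, turned counter-clockwise seen from above to wind up (0.4 rad more than at the start is possible; 0.1 to 0.2 rad frees the pawl). The weight pulls the knob clockwise with 4 to 9 N. When it rests on the dish the crank has gone back clockwise by 1.2 to 2.2 rad and the pull is gone.
- pawl_lever: dark steel lever on an upright pivot at x = 50, y = 53 mm of the rig; origin on the pivot at worktop height. At the start its x axis is the rig's and it points along the rig's y (pawl on); it turns 0.6 rad clockwise seen from above to a rubber stop (pawl off) and stays where it is left; turning takes about 2 N at the tab.
- lever_tab (a point): the upright red tab of the lever (16 mm diameter, 53 to 79 mm above the worktop, 65 mm from the lever's pivot); the point is on its axis, 66 mm above the worktop. Push it sideways, in the rig's +x direction (about 37 mm).
- pawl_tip (a point): nose of the brass pawl, which the lever carries on a spring; 46 mm above the worktop, 45 mm from the drum axis when in a tooth, about 67 mm when sprung clear. With the lever thrown over, the spring pulls the pawl outward, but the loaded tooth still holds it until the crank is wound up slightly.
- press_head: steel cylinder (68 mm diameter, 55 mm high, 1.1 to 2.3 kg) that slides up and down in the tower; origin at the centre of its underside. Geared to the crank: 25 mm per radian, up when wound up. Below it a white petri dish lies on a fixed round table; the dish's top is 61 to 83 mm above the worktop, different in each run, so the landing must be felt at the crank.
- timer: white bench timer 66 x 66 x 21 mm lying to the right of the rig, bystander; origin at its underside
- marker_a: red and white marker pen 135 mm long lying to the right of the rig, bystander
- vial_small: small vial with white cap, 23 mm diameter, 52 mm high, to the left of the rig near the tower, bystander; origin at its underside
- vial_small_b: small vial with red cap, 23 mm diameter, 52 mm high, to the left of the drum, bystander; origin at its underside
- bottle_white: white bottle with blue cap, 55 mm diameter, 125 mm high, at the left, bystander
- tape_roll: roll of tape, 104 mm diameter, 25 mm high, lying at the right, bystander

How it is judged:
On the way, in this order (a step that is already met when the one before it is completed fails the run):
1. the pawl lever is thrown fully over (at least 0.48 rad of its 0.6) (angle between the x axis of pawl_lever and the x axis of rig, either way round above 0.48 rad), for 0.1 s.
2. the pawl has sprung clear of the wheel (horizontal distance between pawl_tip and drum_axis above 0.058 m), for 0.1 s.
3. the weight rests still on the dish while the crank is still held (contact force between press_head and anything else above 5 N and linear speed of press_head below 0.01 m/s and contact force between the fingers and drum above 1 N), for 0.25 s.
At the end, for the whole second after the job is handed in: the press head rests still on the dish with its weight (more than 7 N on it), the lever is over by more than 0.45 rad and the pawl stands clear of the wheel (its nose more than 58 mm from the drum axis) (contact force between press_head and anything else above 7 N and linear speed of press_head below 0.005 m/s and angle between the x axis of pawl_lever and the x axis of rig, either way round above 0.45 rad and horizontal distance between pawl_tip and drum_axis above 0.058 m); the robot touches nothing.
It fails at once if the weight runs away or is dropped: press head faster than 0.08 m/s (linear speed of press_head above 0.08 m/s).
It fails at once if the crank is let go while it carries the weight: pawl clear, weight not yet on the dish, and the crank not held (horizontal distance between pawl_tip and drum_axis above 0.058 m and contact force between press_head and anything else below 2 N and contact force between each of the fingers, the arm and drum below 0.3 N).
It fails at once if the weight is forced down or set down hard: more than 50 N between press head and dish (its own weight is at most 22 N) (contact force between press_head and anything else above 50 N).
It fails at once if the lever is forced: more than 30 N from the fingers (contact force between the fingers and pawl_lever above 30 N).
It fails at once if a bystander is moved by more than 25 mm (distance of any of timer, marker_a, vial_small, vial_small_b, bottle_white, tape_roll from where it was at the start of the episode above 0.025 m).
It also fails if it takes over 67 s, if anything falls off the work surface, if the arm or the gripper's body presses on something with over 40 N, if the wrist force passes 120 N, or if a joint passes its speed limit or range.

ROBOT

A 7-joint arm with a two-finger parallel gripper is mounted at the origin on a cart in front of the work surface, level with it; the furniture and walls round the work are solid. World frame = base frame: x ahead of the robot, y to its left, z up, the work surface at z = 0. Lengths are in m, angles in rad, forces in N, time in s.
With the tool pointing down it reaches from about 0.425 to 0.925 m from the base axis. Payload 6.8 kg.
Tool frame: the origin (TCP) lies on the centre line of the jaws, within the pads' length; the fingertips stand 19 mm ahead of it and the grasp point (between the pads) is the TCP (bot.tcp_to_tips is the distance from the TCP to the fingertips, in m); x points along the fingers, y is the direction in which the jaws open and shut, and the axes are right-handed (so a half turn about x gives the same grasp; the last joint's range is limited). The gripper opens to 85 mm and grips with 20 to 120 N. Pads are 22 mm wide; open, the fingers measure 114 mm over their backs; the gripper's body (76 mm by 85 mm) begins 54 mm behind the grasp point. The pads swing forward as they close: fully open they stand 13 mm farther back than shut.
Start: joints at [-1.34, 0.477, 0.022, 1.555, -0.011, 1.109, -0.083], TCP at [0.224, 0.637, 0.25] pointing down, gripper open.
Joint ranges: [-2.96, 2.96], [-0.34, 2.1], [-1.41, 1.46], [0.24, 2.44], [-1.37, 4.51], [0.17, 1.92], [-2.96, 2.96]. Speed limits (rad/s): [2.39, 2.39, 3.14, 3.14, 3.14, 3.14, 3.14].

INTERFACE

Orientations are given as a unit quaternion [w, x, y, z].
In Python, from station import status, eyes, bot gives the robot as it stands.
- The arm moves only by the tool apply_moves, never from a script. Its arguments are lists of equal length, an entry for each row: "travel": the shift along the tool's x, y, z in cm, a list of three; "turn": the turn, a rotation vector about the tool's x, y, z in rad, a list of three; "grip": the closure, from 0 (fully open) to 1 (shut). In form: {"travel": [[tx, ty, tz], ...], "turn": [[wx, wy, wz], ...], "grip": [grip, ...]}. A call has 1 to 8 rows; each row shifts and turns the pose as measured when the row begins, along the tool's axes as they then stand; what a row does not reach is not made up. A row lasts 1/12 s, in which the tool goes at most 41.7 mm and 7.16 degrees, less where a joint would pass 70% of its speed; a pose out of reach is approached as far as the arm can. A call is refused whole if a number of a shift passes 4.17 or a number of a turn 0.125, either way. A call with a gripper value outside its range is refused whole. The fingers move at their own pace and stop on an object; "newtons" is the grip in N (left out, the last holds). Time passes only in rows, so rows that do not move let the fingers close. It gives the time, the measured TCP pose, the force and the opening at its end, in the units of the state.
- status.get_obs(): the state, without advancing time (a new reading comes with each control period).
- eyes.read_camera(name): name is "scene" or "top" or "wrist"; returns the picture (480x640x3 uint8, red, green, blue); there is no depth.
- eyes.calibration(name): a dict with "intrinsics" (3x3 intrinsics, pixels), "xyz" and "attitude" of the camera in the world; the wrist camera has in their place "T_tool_cam" (4x4, takes a point from camera to tool coordinates, whose origin is the TCP and whose axes are the tool frame's). Camera axes: x right, y down, z forward; pixel columns grow to the right and rows downward; lengths in m; the calibration is good to about 2 mm. The wrist camera is an equidistant fisheye: a pixel r from the principal point sees the ray r / f radians off the axis. A picture is of the moment at which its call begins: read the wrist's pose just before it. calibration takes no time and is no camera call.
- bot.hand_in(): hands the job in, once; it reports no verdict.
Trained networks look in the newest picture that a camera, given by its name, has taken for a name from the list of things; names that differ only in an ending like _2 or _b are one class to them, and where a whole thing is asked for, a point or a joint stands for the part that bears it (a point fixed in the world has none). Each returns a list of dicts, best first, with "score" (0 to 1); they miss things now and then, are a little off and sometimes report something else, mostly with a low value. They report only what shows in the picture. A call takes as long as a camera call.
- eyes.masks_of(thing, camera): "region" (480x640 bool, what is visible of it) and "rect" ([left, top, right, bottom] in pixels, round what is visible of it).
The state is a dict: "t": time; "q": joint angles; "joint_vel": joint speeds; "joint_torque": joint torques, N m; "eef_pos": TCP position; "tool_rot": TCP orientation; "contact_force": force on the tool from outside, world axes, zero at the start; "torque": the same for the moment, N m; "gripper_width": opening from 0.0 (shut) to 1.0 (fully open).
Only numpy, scipy, OpenCV 4.12 (cv2) and the standard library are available. Lean on these libraries where they do the work, as an engineer would, in place of code of your own. Each camera call takes 0.05 s, during which the arm holds its last target. There are 200 camera calls.

## Working session

There is one attempt and no reset: what is moved stays moved. The work goes in short steps, Python scripts to look and compute and a tool call to move; the robot and the scene stay as the last step left them, time stands still between calls to the robot, and variables do not carry over. Pictures are saved under pics/ and viewed, about 8 in all and at most 12, crops included, and the job is handed in when it is done.

Besides the shell and the picture viewer there is one more tool, called after "Call:" as name(argument=value, ...) on one line, values as JSON. apply_moves: Moves the arm, as the interface text tells. Its arguments: {"type":"object","properties":{"travel":{"type":"array"},"turn":{"type":"array"},"grip":{"type":"array"},"newtons":{"type":"number"}},"required":["travel","turn","grip"]}

```bash
ls; mkdir -p pics; python3 - <<'E'
from station import status, eyes, bot
import cv2
o=status.get_obs(); print(o)
for c in ("top","scene"):
    im=eyes.read_camera(c); cv2.imwrite(f"pics/{c}0.png",im[:,:,::-1]); k=eyes.calibration(c); print(c,k)
    for n in ("rig","crank_knob","lever_tab","drum","pawl_lever","press_head"):
        for m in eyes.masks_of(n,c)[:2]: print(c,n,round(m["score"],2),m["rect"])
print(eyes.calibration("wrist"))
E
```

```text
pics
{'t': 0.0, 'q': array([-1.34009796,  0.4778131 ,  0.0223471 ,  1.55647127, -0.01148716,
        1.109275  , -0.08311473]), 'joint_vel': array([ 0.00116086, -0.00278503,  0.00054662, -0.00021799, -0.00055443,
       -0.00065797,  0.00143449]), 'joint_torque': array([ 6.17401820e-04, -5.96441281e+01,  1.60842106e+00, -2.81201810e+01,
        1.25414820e-02,  9.03696287e-03,  2.51548721e-05]), 'eef_pos': array([0.22417226, 0.63609357, 0.24930874]), 'tool_rot': array([ 0.69692929,  0.11856163,  0.69704166, -0.11985669]), 'contact_force': array([-0.70486511,  0.69353948, -0.2570025 ]), 'torque': array([-0.0663953 ,  0.01974437,  0.02836845]), 'gripper_width': 1.0032636947568865}
top {'intrinsics': array([[534.05207329,   0.        , 321.08946887],
       [  0.        , 534.05207329, 247.83515916],
       [  0.        ,   0.        ,   1.        ]]), 'xyz': array([ 0.36632155, -0.07874506,  1.51010893]), 'attitude': array([ 0.06598859, -0.69915865,  0.71007379, -0.05116551])}
top rig 0.69 [313.3, 175.6, 395.8, 331.0]
top crank_knob 0.94 [345.5, 268.1, 394.6, 299.9]
top crank_knob 0.29
[... 828 characters left out ...]
 253.1, 333.5, 289.5]
scene pawl_lever 0.24 [370.8, 344.1, 427.6, 387.0]
scene press_head 0.89 [375.1, 169.0, 410.1, 244.2]
scene press_head 0.36 [370.1, 344.8, 428.0, 389.9]
{'intrinsics': array([[371.64829954,   0.        , 315.84609697],
       [  0.        , 371.64829954, 239.87616043],
       [  0.        ,   0.        ,   1.        ]]), 'T_tool_cam': array([[ 7.54768183e-04, -2.70297183e-01,  9.62776642e-01,
        -1.24050478e-01],
       [ 9.99999381e-01, -5.82762395e-04, -9.47558041e-04,
         5.08756941e-05],
       [ 8.17192291e-04,  9.62776762e-01,  2.70296576e-01,
        -6.81676617e-02],
       [ 0.00000000e+00,  0.00000000e+00,  0.00000000e+00,
         1.00000000e+00]])}
```

```bash
python3 - <<'E'
import cv2,numpy as np
a=cv2.imread("pics/top0.png")[160:345,240:440]; b=cv2.imread("pics/scene0.png")[150:400,230:450]
a=cv2.resize(a,(400*1,370),interpolation=cv2.INTER_CUBIC) ; 
a=cv2.imread("pics/top0.png")[160:345,240:440]
cv2.imwrite("pics/a.png",cv2.resize(a,None,fx=3.2,fy=3.2,interpolation=cv2.INTER_CUBIC))
cv2.imwrite("pics/b.png",cv2.resize(b,None,fx=2.4,fy=2.4,interpolation=cv2.INTER_CUBIC))
E
```

```text
(no output)
```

View pics/a.png

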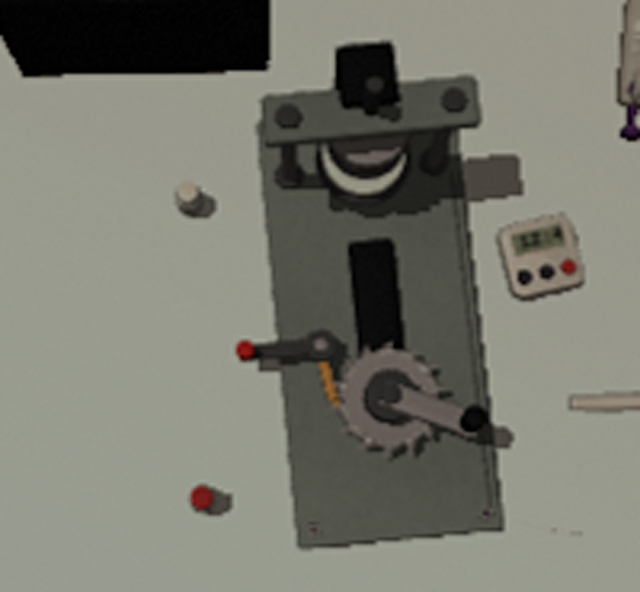

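View pics/b.png

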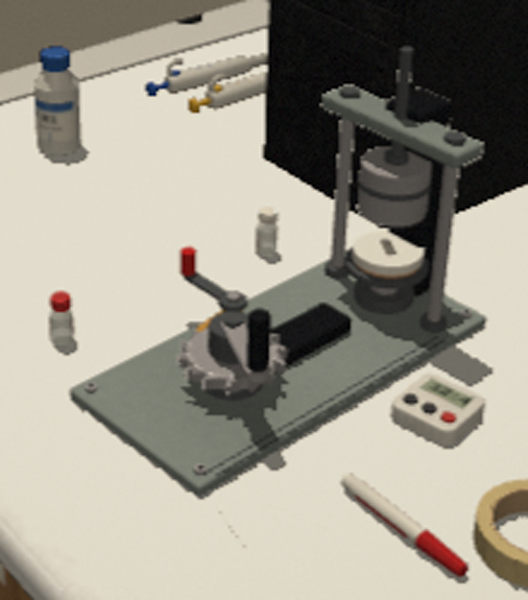

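View pics/top0.png

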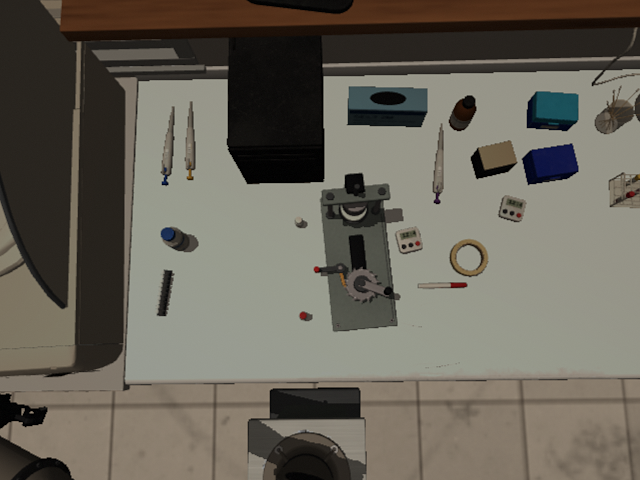

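```bash
cat > h.py <<'E'
import numpy as np
from scipy.spatial.transform import Rotation as R
from station import status, eyes, bot
def rot(q): return R.from_quat(np.r_[q[1:],q[0]])
def proj(P,c):
    k=eyes.calibration(c); p=rot(k["attitude"]).inv().apply(np.atleast_2d(P)-k["xyz"]); p=p@k["intrinsics"].T
    return p[:,:2]/p[:,2:]
d=np.deg2rad(245)
L={'knob':[.07*np.cos(d),.07*np.sin(d),.133],'tab':[.05,.118,.079],'bl':[-.12,.09,.012],'br':[-.12,-.09,.012],'tr':[.265,-.09,.012]}
E
python3 - <<'E'
from h import *
from scipy.optimize import least_squares
A={'top':{'knob':(388.1,290.6),'tab':(316.6,269.4),'bl':(333.8,330.9),'br':(396.9,325.3)},
'scene':{'knob':(230+259/2.4,150+315/2.4),'tab':(230+188/2.4,150+251/2.4),'bl':(230+72/2.4,150+395/2.4),'br':(230+203/2.4,150+489/2.4),'tr':(230+485/2.4,150+320/2.4)}}
def W(p,n): return R.from_euler('z',p[2]).apply(L[n])+[p[0],p[1],0]
def f(p): return np.concatenate([(proj(W(p,n),c)[0]-uv) for c in A for n,uv in A[c].items()])
s=least_squares(f,[.45,-.15,0],loss='soft_l1'); print(s.x); print(f(s.x).reshape(-1,2).round(1))
for n in L: print(n,W(s.x,n).round(4))
E
```

```text
[ 0.50971237 -0.15919473  0.08734975]
[[ 1.  -1.3]
 [-0.  -0.7]
 [-0.3  0.4]
 [ 1.2 -0.6]
 [ 0.3  0.2]
 [-0.7  0.4]
 [-2.1 -1.7]
 [-1.6  0.6]
 [ 0.7 -1.1]]
knob [ 0.4858 -0.225   0.133 ]
tab [ 0.5492 -0.0373  0.079 ]
bl [ 0.3823 -0.08    0.012 ]
br [ 0.398  -0.2593  0.012 ]
tr [ 0.7816 -0.2257  0.012 ]
```

Call:
apply_moves(travel=[[0,0,0],[0,0,0],[0,0,0],[0,0,0],[0,-4,1.4],[0,-4,1.4],[0,-4,1.4],[0,-4,1.4]], turn=[[-0.107,0,0],[-0.107,0,0],[-0.107,0,0],[-0.107,0,0],[0,0,0],[0,0,0],[0,0,0],[0,0,0]], grip=[1,1,1,1,1,1,1,1], newtons=30)

```text
t: 1.37
eef_pos: [0.289, 0.4909, 0.2485]
tool_rot: [0.703, -0.043, 0.708, 0.048]
contact_force: [-30.9, 8.0, 8.0]
gripper_width: 0.0
```

```bash
cat >> h.py <<'E'
RIG=[.5097,-.1592,.0873]
def state(tgt=None):
    o=status.get_obs(); T=rot(o["tool_rot"]); Rg=R.from_euler('z',RIG[2])
    p=Rg.inv().apply(o["eef_pos"]-[RIG[0],RIG[1],0])
    print("t",round(o["t"],2),"world",o["eef_pos"].round(4),"rig mm",(p*1000).round(1),"F rig",Rg.inv().apply(o["contact_force"]).round(1),"w",round(o["gripper_width"],3))
    print("tool x,y,z axes in rig",(Rg.inv()*T).as_matrix().T.round(3).tolist(),"q",o["q"].round(2))
    if tgt is not None:
        w=Rg.apply(np.array(tgt)/1000)+[RIG[0],RIG[1],0]
        print("tool shift cm",(100*T.inv().apply(w-o["eef_pos"])).round(2))
E
python3 -c "from h import *; state([20,116,200])"
```

```text
t 1.37 world [0.289  0.4909 0.2485] rig mm [-163.2  666.9  248.5] F rig [-30.   10.7   8. ] w 0.0
tool x,y,z axes in rig [[-0.006, 0.007, -1.0], [-0.042, 0.999, 0.008], [0.999, 0.042, -0.006]] q [-1.09  0.31 -0.06  1.81  0.01  1.02  0.54]
tool shift cm [  4.34 -55.84  16.02]
```

Call:
apply_moves(travel=[[0,-4,1.1],[0,-4,1.1],[0,-4,1.1],[0,-4,1.1],[0,-4,1.1],[0,-4,1.1],[0,-4,1.1],[0,-4,1.1]], turn=[[0,0,0],[0,0,0],[0,0,0],[0,0,0],[0,0,0],[0,0,0],[0,0,0],[0,0,0]], grip=[1,1,1,1,1,1,1,1])

```text
t: 2.03
eef_pos: [0.414, 0.1828, 0.2465]
tool_rot: [0.703, -0.044, 0.708, 0.055]
contact_force: [-0.0, 0.6, 0.3]
gripper_width: 0.001
```

```bash
python3 -c "from h import *; state([20,116,200])"
```

```text
t 2.03 world [0.414  0.1828 0.2465] rig mm [-65.5 349.  246.5] F rig [0.  0.5 0.3] w 0.001
tool x,y,z axes in rig [[-0.007, 0.016, -1.0], [-0.053, 0.998, 0.016], [0.999, 0.053, -0.006]] q [-0.67  0.11  0.13  2.07 -0.04  0.96  1.2 ]
tool shift cm [  4.23 -23.79   7.33]
```

Call:
apply_moves(travel=[[0.5,-4,1],[0.5,-4,1],[0.5,-4,1],[0.5,-4,1],[0.5,-4,1],[0.5,-3,1],[0.5,-2,1],[0,0,0]], turn=[[0,0,0],[0,0,0],[0,0,0],[0,0,0],[0,0,0],[0,0,0],[0,0,0],[0,0,0]], grip=[1,1,1,1,1,1,1,1])

```text
t: 2.7
eef_pos: [0.5208, -0.068, 0.2109]
tool_rot: [0.707, -0.04, 0.704, 0.051]
contact_force: [0.1, -0.3, 1.1]
gripper_width: 0.005
```

```bash
python3 - <<'E'
from h import *; import cv2
state([22,116,200])
im=eyes.read_camera("wrist")[:,:,::-1]; cv2.imwrite("pics/w1.png",im)
for n in ("lever_tab","crank_knob"):
  for m in eyes.masks_of(n,"wrist")[:2]: print(n,m["score"],m["rect"])
E
```

```text
t 2.7 world [ 0.5208 -0.068   0.2109] rig mm [ 19.   89.9 210.9] F rig [ 0.1 -0.3  1.1] w 0.005
tool x,y,z axes in rig [[0.005, 0.014, -1.0], [-0.042, 0.999, 0.014], [0.999, 0.042, 0.006]] q [-0.26  0.28  0.34  1.97 -0.14  0.9   1.85]
tool shift cm [1.13 2.58 0.4 ]
lever_tab 0.6 [253.8, 196.1, 362.3, 286.5]
crank_knob 0.95 [63.4, 137.6, 267.8, 255.8]
```

View pics/w1.png

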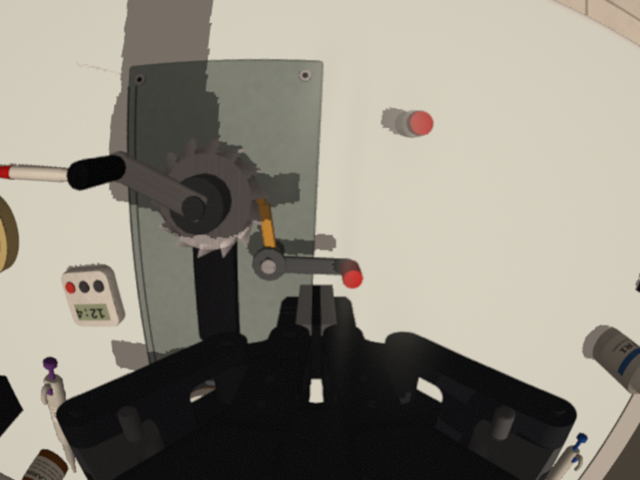

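```bash
cat >> h.py <<'E'
def wpix(uv,z):
    k=eyes.calibration("wrist"); K=k["intrinsics"]; o=status.get_obs(); T=rot(o["tool_rot"])
    v=(np.array(uv)-K[:2,2])/K[0,0]; r=np.hypot(*v); ray=np.r_[v/r*np.sin(r),np.cos(r)]
    M=k["T_tool_cam"]; c=T.apply(M[:3,3])+o["eef_pos"]; dd=T.apply(M[:3,:3]@ray)
    w=c+dd*(z-c[2])/dd[2]; return w, 1000*R.from_euler('z',RIG[2]).inv().apply(w-[RIG[0],RIG[1],0])
E
python3 - <<'E'
from h import *
for n,uv,z in (("tab",(352,277),.079),("knobtop",(80,174),.133),("bl",(322,62),.012),("br",(132,67),.012),("pivot",(268,266),.06)):print(n,wpix(uv,z)[1].round(1), np.array(L.get(n,[0,0,0]))*1000)
E
```

```text
tab [ 49.6 125.7  79. ] [ 50. 118.  79.]
knobtop [-29.6 -52.  133. ] [0 0 0]
bl [-116.9   97.4   12. ] [-120.   90.   12.]
br [-117.   -77.1   12. ] [-120.  -90.   12.]
pivot [50.4 61.4 60. ] [0 0 0]
```

```bash
python3 - <<'E'
from h import *; import cv2
state()
im=eyes.read_camera("wrist")[:,:,::-1]; cv2.imwrite("pics/w2.png",im); state()
h=cv2.cvtColor(im,cv2.COLOR_BGR2HSV); m=((h[...,0]<8)|(h[...,0]>172))&(h[...,1]>140)
n,l,s,c=cv2.connectedComponentsWithStats(m.astype(np.uint8))
for i in range(1,n):
  if s[i,4]>60: print(s[i],c[i])
top=eyes.read_camera("top")[:,:,::-1]; cv2.imwrite("pics/top1.png",top)
E
```

```text
t 2.85 world [ 0.5191 -0.0626  0.2112] rig mm [ 17.8  95.4 211.2] F rig [0.4 0.6 0.3] w -0.005
tool x,y,z axes in rig [[0.004, 0.017, -1.0], [-0.048, 0.999, 0.017], [0.999, 0.047, 0.005]] q [-0.27  0.28  0.33  1.98 -0.14  0.91  1.84]
t 2.9 world [ 0.5191 -0.0617  0.2113] rig mm [ 17.8  96.3 211.3] F rig [0.9 1.2 0.4] w 0.0
tool x,y,z axes in rig [[0.004, 0.018, -1.0], [-0.049, 0.999, 0.017], [0.999, 0.049, 0.005]] q [-0.27  0.28  0.33  1.98 -0.14  0.91  1.84]
[  0 166   7  12  65] [  2.33846154 171.13846154]
[333 265  21  24 310] [342.61935484 278.61612903]
[ 61 282   9  11  72] [ 64.875      286.98611111]
```

```bash
python3 - <<'E'
from h import *; import cv2
im=cv2.imread("pics/w2.png"); state()
print(wpix((342.6,279),.072)[1])
m=eyes.masks_of("crank_knob","wrist")
g=cv2.imread("pics/w2.png"); crop=g[40:320,40:380]; cv2.imwrite("pics/w2c.png",cv2.resize(crop,None,fx=2,fy=2))
E
```

```text
t 2.95 world [ 0.5191 -0.0613  0.2114] rig mm [ 17.9  96.7 211.4] F rig [ 0.8  0.7 -0.3] w 0.002
tool x,y,z axes in rig [[0.004, 0.018, -1.0], [-0.05, 0.999, 0.018], [0.999, 0.05, 0.005]] q [-0.27  0.28  0.33  1.98 -0.14  0.91  1.84]
[ 54.33868683 121.11816415  72.        ]
```

View pics/w2c.png

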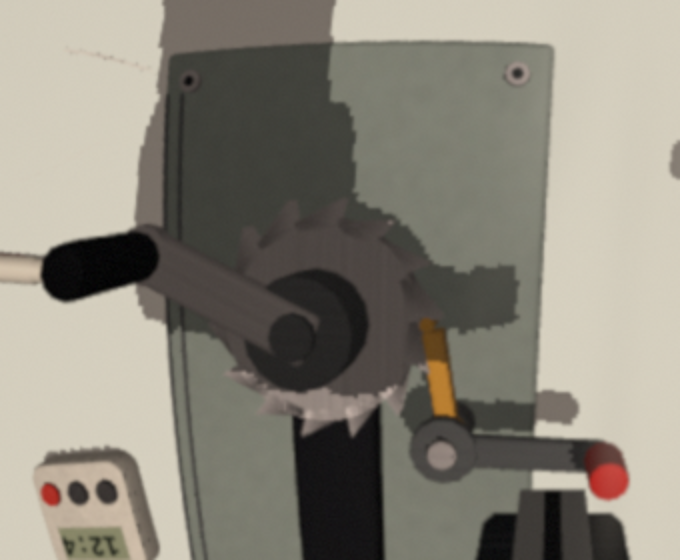

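```bash
python3 - <<'E'
from h import *
for n,uv,z in (("tab",(343.5,280),.079),("knobtop",(75,176),.133),("knobbase",(111.5,166),.08),("bl",(315.5,63),.012),("br",(125,68.5),.012)):print(n,wpix(uv,z)[1].round(1), np.array(L.get(n,[0,0,0]))*1000)
E
```

```text
tab [ 52.4 121.1  79. ] [ 50. 118.  79.]
knobtop [-27.8 -55.  133. ] [0 0 0]
knobbase [-28.8 -57.4  80. ] [0 0 0]
bl [-115.5   93.    12. ] [-120.   90.   12.]
br [-115.5  -83.7   12. ] [-120.  -90.   12.]
```

Call:
apply_moves(travel=[[0,2.2,-0.2],[0,0,0],[3,0,0],[3,0,0],[3,0,0],[2,0,0],[1,0,0],[0,0,0]], turn=[[0,0,0],[0,0,0],[0,0,0],[0,0,0],[0,0,0],[0,0,0],[0,0,0],[0,0,0]], grip=[1,1,1,1,1,1,1,1])

```text
t: 3.67
eef_pos: [0.5165, -0.0243, 0.0925]
tool_rot: [0.71, -0.047, 0.7, 0.064]
contact_force: [-0.1, -0.5, 0.7]
gripper_width: -0.0
```

```bash
python3 -c "from h import *; state([22,119,80])"
```

```text
t 3.67 world [ 0.5165 -0.0243  0.0925] rig mm [ 18.6 133.8  92.5] F rig [-0.1 -0.4  0.7] w -0.0
tool x,y,z axes in rig [[0.015, 0.023, -1.0], [-0.07, 0.997, 0.022], [0.997, 0.07, 0.017]] q [-0.27  0.44  0.26  2.08 -0.23  0.63  1.88]
tool shift cm [ 1.22 -1.53  0.22]
```

Call:
apply_moves(travel=[[0.6,-0.8,0],[0.4,-0.6,0],[0,0,0]], turn=[[0.05,0,0],[0.02,0,0],[0,0,0]], grip=[1,1,1])

```text
t: 3.92
eef_pos: [0.52, -0.0375, 0.0835]
tool_rot: [0.712, -0.02, 0.7, 0.038]
contact_force: [-0.0, -0.6, -0.3]
gripper_width: -0.002
```

```bash
python3 -c "from h import *; state([40,116,80])"
```

```text
t 3.92 world [ 0.52   -0.0375  0.0835] rig mm [ 20.9 120.3  83.5] F rig [-0.1 -0.5 -0.3] w -0.002
tool x,y,z axes in rig [[0.018, 0.024, -1.0], [0.004, 1.0, 0.024], [1.0, -0.005, 0.018]] q [-0.25  0.46  0.27  2.08 -0.25  0.61  1.85]
tool shift cm [ 0.38 -0.43  1.91]
```

Now push gently in small steps along the arc.

Call:
apply_moves(travel=[[0.2,-0.1,0.5],[0.1,-0.1,0.5],[0,0,0.5],[0,0,0.5],[0,0,0.5],[0,0,0.5]], turn=[[0,0,0],[0,0,0],[0,0,0],[0,0,0],[0,0,0],[0,0,0]], grip=[1,1,1,1,1,1])

```text
t: 4.42
eef_pos: [0.5522, -0.0387, 0.0829]
tool_rot: [0.712, -0.02, 0.7, 0.037]
contact_force: [-2.0, -0.8, -1.2]
gripper_width: -0.005
```

```bash
python3 -c "from h import *; state([70,108,80])"
```

```text
t 4.42 world [ 0.5522 -0.0387  0.0829] rig mm [ 52.8 116.3  82.9] F rig [-2.1 -0.7 -1.2] w -0.005
tool x,y,z axes in rig [[0.018, 0.024, -1.0], [0.007, 1.0, 0.024], [1.0, -0.007, 0.018]] q [-0.24  0.51  0.27  2.   -0.26  0.65  1.85]
tool shift cm [ 0.3  -0.83  1.72]
```

Call:
apply_moves(travel=[[0.1,-0.2,0.4],[0.1,-0.2,0.4],[0,-0.2,0.3],[0,-0.1,0.3]], turn=[[0,0,0],[0,0,0],[0,0,0],[0,0,0]], grip=[1,1,1,1])

```text
t: 4.75
eef_pos: [0.5686, -0.0439, 0.0809]
tool_rot: [0.712, -0.02, 0.701, 0.038]
contact_force: [-3.7, -1.0, 1.8]
gripper_width: -0.002
```

```bash
python3 -c "from h import *; state([70,108,80])"
```

```text
t 4.75 world [ 0.5686 -0.0439  0.0809] rig mm [ 68.8 109.7  80.9] F rig [-3.8 -0.7  1.8] w -0.002
tool x,y,z axes in rig [[0.017, 0.025, -1.0], [0.005, 1.0, 0.025], [1.0, -0.006, 0.017]] q [-0.22  0.53  0.27  1.96 -0.26  0.66  1.87]
tool shift cm [ 0.09 -0.17  0.12]
```

Call:
apply_moves(travel=[[0,0,0.2],[0,0,0.2]], turn=[[0,0,0],[0,0,0]], grip=[1,1])

```text
t: 4.92
eef_pos: [0.5706, -0.0447, 0.0806]
tool_rot: [0.71, -0.019, 0.703, 0.038]
contact_force: [-11.3, 0.5, 8.4]
gripper_width: 0.001
```

```bash
python3 -c "from h import *; state([70,108,80])"
```

```text
t 4.92 world [ 0.5706 -0.0447  0.0806] rig mm [ 70.7 108.8  80.6] F rig [-11.2   1.5   8.4] w 0.001
tool x,y,z axes in rig [[0.012, 0.025, -1.0], [0.007, 1.0, 0.025], [1.0, -0.007, 0.012]] q [-0.22  0.54  0.27  1.96 -0.26  0.67  1.87]
tool shift cm [ 0.06 -0.08 -0.07]
```

Call:
apply_moves(travel=[[0,0,-1.5],[0,0.2,-2],[-3,0,-1],[-4,0,0],[-4,-2,-1],[-1,-4,-1.5],[0,-4,-1.5],[0,-3,-1]], turn=[[0,0,0],[0,0,0],[0,0,0],[0,0,0],[0,0,0],[0,0,0],[0,0,0],[0,0,0]], grip=[1,1,1,1,0.4,0.4,0.4,0.4])

```text
t: 5.58
eef_pos: [0.4924, -0.1773, 0.1999]
tool_rot: [0.715, -0.026, 0.698, 0.044]
contact_force: [0.5, 0.3, -0.1]
gripper_width: 0.568
```

```bash
python3 -c "from h import *; state([-29,-60,200])"
```

```text
t 5.58 world [ 0.4924 -0.1773  0.1999] rig mm [-18.8 -16.6 199.9] F rig [ 0.5  0.3 -0.1] w 0.568
tool x,y,z axes in rig [[0.025, 0.025, -0.999], [-0.011, 1.0, 0.024], [1.0, 0.01, 0.026]] q [-0.07  0.29  0.38  2.   -0.18  0.87  2.08]
tool shift cm [-0.14 -4.33 -1.07]
```

Call:
apply_moves(travel=[[0,-2,-1],[0,-1,0],[0,-0.5,0],[0,0,0],[0,0,0]], turn=[[0,0.025,0.02],[0,0,0],[0,0,0],[0,0,0],[0,0,0]], grip=[0.4,0.4,0.4,0.4,0.4])

```text
t: 6.0
eef_pos: [0.4871, -0.2227, 0.2016]
tool_rot: [0.709, -0.017, 0.703, 0.045]
contact_force: [0.3, 0.4, -0.4]
gripper_width: 0.601
```

```bash
python3 - <<'E'
from h import *; import cv2
state([-29,-60,200])
im=eyes.read_camera("wrist")[:,:,::-1]; cv2.imwrite("pics/w3.png",im); state()
for n in ("crank_knob",):
  for m in eyes.masks_of(n,"wrist")[:2]: print(n,m["score"],m["rect"])
E
```

```text
t 6.0 world [ 0.4871 -0.2227  0.2016] rig mm [-28.  -61.3 201.6] F rig [ 0.4  0.4 -0.4] w 0.601
tool x,y,z axes in rig [[0.01, 0.038, -0.999], [-0.001, 0.999, 0.038], [1.0, 0.0, 0.01]] q [ 0.01  0.32  0.4   1.95 -0.21  0.91  2.18]
tool shift cm [ 0.16  0.12 -0.1 ]
t 6.05 world [ 0.4873 -0.2223  0.2015] rig mm [-27.9 -60.9 201.5] F rig [ 1.1  0.3 -0.1] w 0.599
tool x,y,z axes in rig [[0.01, 0.038, -0.999], [-0.002, 0.999, 0.038], [1.0, 0.001, 0.01]] q [ 0.01  0.32  0.4   1.95 -0.21  0.91  2.18]
crank_knob 0.69 [32.2, 242.1, 121.1, 338.4]
```

View pics/w3.png

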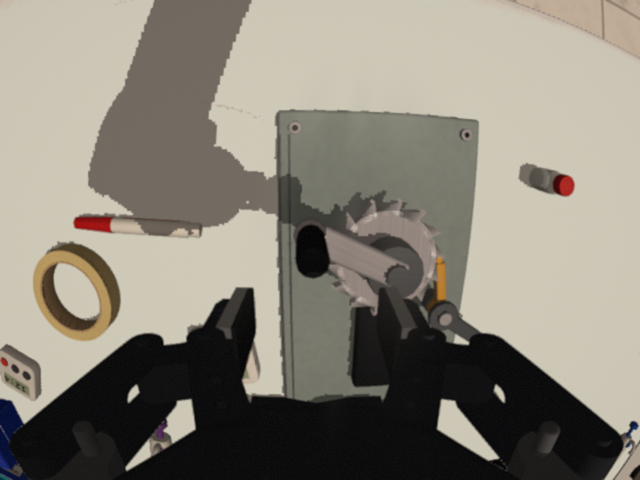

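```bash
python3 - <<'E'
from h import *
for n,uv,z in (("knobtop",(313,263),.133),("knobtop",(314,267),.133),("base",(311,236),.08),("axis hubtop",(402,274),.084),("bl",(477,121),.012),("br",(278,112),.012)):
  w,r=wpix(uv,z); print(n,r.round(1))
state([-28,-61,112])
E
```

```text
knobtop [-28.3 -59.7 133. ]
knobtop [-26.  -59.2 133. ]
base [-28.9 -59.4  80. ]
axis hubtop [-1.2  5.5 84. ]
bl [-116.   91.   12.]
br [-116.7  -85.    12. ]
t 6.1 world [ 0.4871 -0.2219  0.2015] rig mm [-28.  -60.5 201.5] F rig [0.8 1.  0.5] w 0.599
tool x,y,z axes in rig [[0.01, 0.039, -0.999], [-0.002, 0.999, 0.039], [1.0, 0.002, 0.01]] q [ 0.01  0.32  0.4   1.95 -0.21  0.91  2.18]
tool shift cm [ 8.94 -0.39 -0.09]
```

Call:
apply_moves(travel=[[0,0,0],[3,0,0],[2.5,0,0],[1.2,0,0],[0,0,0]], turn=[[0,0.01,-0.039],[0,0,0],[0,0,0],[0,0,0],[0,0,0]], grip=[0.4,0.4,0.4,0.4,0.4])

```text
t: 6.52
eef_pos: [0.4917, -0.2137, 0.1328]
tool_rot: [0.708, -0.036, 0.705, 0.036]
contact_force: [-0.2, 0.0, -0.4]
gripper_width: 0.596
```

```bash
echo 'RIG=[.5097+.0017,-.1592+.0037,.0873]' >> h.py; python3 -c "from h import *; state([-29.6,-63.4,112])"
```

```text
t 6.52 world [ 0.4917 -0.2137  0.1328] rig mm [-24.7 -56.3 132.8] F rig [-0.2  0.1 -0.4] w 0.596
tool x,y,z axes in rig [[0.005, -0.001, -1.0], [-0.015, 1.0, -0.001], [1.0, 0.015, 0.005]] q [-0.    0.42  0.37  2.02 -0.22  0.74  2.18]
tool shift cm [ 2.08 -0.7  -0.51]
```

Call:
apply_moves(travel=[[0,-0.6,-0.4],[0.5,-0.1,-0.1],[1,0,0],[0.3,0,0],[0,0,0]], turn=[[0,0,0],[0,0,0],[0,0,0],[0,0,0],[0,0,0]], grip=[0.4,0.4,0.4,0.4,0.4])

```text
t: 6.93
eef_pos: [0.4892, -0.2193, 0.1151]
tool_rot: [0.709, -0.038, 0.703, 0.038]
contact_force: [0.1, -0.7, -0.3]
gripper_width: 0.601
```

```bash
python3 - <<'E'
from h import *; import cv2
state([-29.6,-63.4,112])
im=eyes.read_camera("wrist")[:,:,::-1]; cv2.imwrite("pics/w4.png",cv2.resize(im[150:400,180:460],None,fx=2,fy=2))
E
```

```text
t 6.93 world [ 0.4892 -0.2193  0.1151] rig mm [-27.7 -61.6 115.1] F rig [ 0.1 -0.7 -0.3] w 0.601
tool x,y,z axes in rig [[0.007, -0.001, -1.0], [-0.02, 1.0, -0.001], [1.0, 0.02, 0.007]] q [ 0.02  0.44  0.36  2.03 -0.24  0.7   2.21]
tool shift cm [ 0.31 -0.17 -0.2 ]
```

View pics/w4.png

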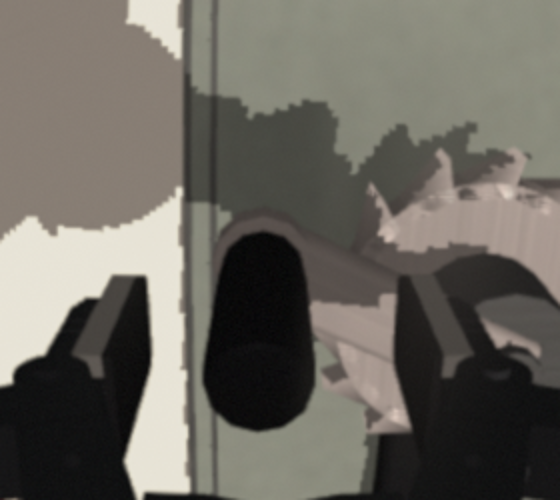

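```bash
python3 - <<'E'
from h import *
print(wpix((309.5,338),.133)[1]); print(wpix((310,266+6),.08)[1]);state([-29.6,-63.4,112])
E
```

```text
[-32.63256551 -64.02633496 133.        ]
[-35.65865824 -64.74440785  80.        ]
t 6.98 world [ 0.4892 -0.2193  0.1153] rig mm [-27.7 -61.6 115.3] F rig [ 0.2 -0.9 -0.5] w 0.599
tool x,y,z axes in rig [[0.007, -0.001, -1.0], [-0.02, 1.0, -0.001], [1.0, 0.02, 0.007]] q [ 0.02  0.44  0.36  2.03 -0.24  0.7   2.21]
tool shift cm [ 0.32 -0.17 -0.2 ]
```

Call:
apply_moves(travel=[[0.2,-0.25,-0.35],[0,0,0],[0,0,0],[0,0,0],[0,0,0],[0,0,0]], turn=[[0,0,0],[0,0,0],[0,0,0],[0,0,0],[0,0,0],[0,0,0]], grip=[0.4,0.5,0.6,0.9,1,1], newtons=50)

```text
t: 7.48
eef_pos: [0.486, -0.2223, 0.1144]
tool_rot: [0.709, -0.038, 0.703, 0.038]
contact_force: [-0.7, -1.0, -2.0]
gripper_width: 0.218
```

```bash
cat >> h.py <<'E'
def crank(step=None):
    "rig polar of TCP, force along ccw tangent and radial"
    o=status.get_obs(); Rg=R.from_euler('z',RIG[2]); p=Rg.inv().apply(o["eef_pos"]-[RIG[0],RIG[1],0])*1000; F=Rg.inv().apply(o["contact_force"])
    a=np.arctan2(p[1],p[0]); t=np.array([-np.sin(a),np.cos(a),0]); r=np.array([np.cos(a),np.sin(a),0])
    T=rot(o["tool_rot"])
    print("t %.2f ang %.1f r %.1f z %.1f Ft(ccw) %.1f Fr %.1f Fz %.1f w %.3f"%(o["t"],np.rad2deg(a)%360,np.hypot(*p[:2]),p[2],F@t,F@r,F[2],o["gripper_width"]))
    print(" tool axes in rig",(Rg.inv()*T).as_matrix().T.round(3).tolist(),"q",o["q"].round(2))
    if step: # list of cumulative angle changes deg -> tool shifts cm at radius 70, rows
        a2=a; rr=np.hypot(*p[:2])
        for s in step:
            a3=a2+np.deg2rad(s); d=np.array([np.cos(a3)-np.cos(a2),np.sin(a3)-np.sin(a2),0])*70
            print("  ",s,(T.inv()*Rg).apply(d).round(2)/10); a2=a3
E
python3 -c "from h import *; crank([3]*5); crank([-3]*4)"
```

```text
t 7.48 ang 244.2 r 71.4 z 114.4 Ft(ccw) -0.3 Fr 1.2 Fz -2.0 w 0.218
 tool axes in rig [[0.009, 0.0, -1.0], [-0.02, 1.0, 0.0], [1.0, 0.02, 0.009]] q [ 0.03  0.44  0.36  2.03 -0.24  0.7   2.22]
   3 [ 0.003 -0.158  0.331]
   3 [ 0.003 -0.14   0.339]
   3 [ 0.003 -0.122  0.346]
   3 [ 0.003 -0.104  0.351]
   3 [ 0.003 -0.085  0.356]
t 7.48 ang 244.2 r 71.4 z 114.4 Ft(ccw) -0.3 Fr 1.2 Fz -2.0 w 0.218
 tool axes in rig [[0.009, 0.0, -1.0], [-0.02, 1.0, 0.0], [1.0, 0.02, 0.009]] q [ 0.03  0.44  0.36  2.03 -0.24  0.7   2.22]
   -3 [-0.003  0.175 -0.322]
   -3 [-0.003  0.191 -0.313]
   -3 [-0.003  0.207 -0.302]
   -3 [-0.003  0.223 -0.291]
```

Call:
apply_moves(travel=[[0,-0.16,0.33],[0,-0.14,0.34],[0,-0.12,0.35],[0,0,0]], turn=[[0,0,0],[0,0,0],[0,0,0],[0,0,0]], grip=[1,1,1,1])

```text
t: 7.82
eef_pos: [0.4905, -0.2239, 0.1142]
tool_rot: [0.705, -0.035, 0.708, 0.04]
contact_force: [-6.1, 4.0, 8.7]
gripper_width: 0.221
```

```bash
python3 -c "from h import *; crank([2]*2)"
```

```text
t 7.82 ang 248.0 r 71.5 z 114.2 Ft(ccw) -7.0 Fr -2.1 Fz 8.7 w 0.221
 tool axes in rig [[-0.004, 0.007, -1.0], [-0.019, 1.0, 0.007], [1.0, 0.019, -0.004]] q [ 0.03  0.45  0.36  2.01 -0.24  0.72  2.22]
   2 [-0.002 -0.092  0.226]
   2 [-0.002 -0.084  0.23 ]
```

Call:
apply_moves(travel=[[0,-0.12,0.35],[0,-0.11,0.35],[0,-0.1,0.35],[0,-0.08,0.3]], turn=[[0,0,0],[0,0,0],[0,0,0],[0,0,0]], grip=[1,1,1,1])

```text
t: 8.15
eef_pos: [0.4976, -0.2257, 0.1142]
tool_rot: [0.7, -0.032, 0.712, 0.042]
contact_force: [-7.8, 3.2, 8.1]
gripper_width: 0.221
```

```bash
python3 - <<'E'
from h import *; import cv2
crank([2]*2)
im=eyes.read_camera("wrist")[:,:,::-1]; cv2.imwrite("pics/w5.png",cv2.resize(im[100:400,260:560],None,fx=1.8,fy=1.8)); crank()
E
```

```text
t 8.15 ang 253.9 r 71.5 z 114.2 Ft(ccw) -8.3 Fr -1.6 Fz 8.1 w 0.221
 tool axes in rig [[-0.017, 0.014, -1.0], [-0.017, 1.0, 0.014], [1.0, 0.017, -0.017]] q [ 0.04  0.47  0.36  1.98 -0.24  0.75  2.21]
   2 [-0.005 -0.068  0.235]
   2 [-0.005 -0.059  0.237]
t 8.20 ang 254.3 r 71.5 z 114.3 Ft(ccw) -7.6 Fr -0.7 Fz 6.5 w 0.219
 tool axes in rig [[-0.017, 0.014, -1.0], [-0.017, 1.0, 0.014], [1.0, 0.018, -0.017]] q [ 0.04  0.47  0.36  1.98 -0.24  0.75  2.21]
```

View pics/w5.png

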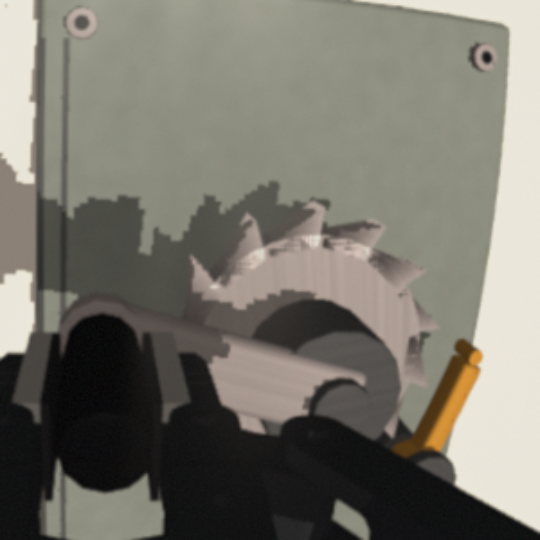

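```bash
python3 -c "from h import *; crank([-3]*8)"
```

```text
t 8.20 ang 254.3 r 71.5 z 114.3 Ft(ccw) -7.6 Fr -0.7 Fz 6.5 w 0.219
 tool axes in rig [[-0.017, 0.014, -1.0], [-0.017, 1.0, 0.014], [1.0, 0.018, -0.017]] q [ 0.04  0.47  0.36  1.98 -0.24  0.75  2.21]
   -3 [ 0.007  0.115 -0.348]
   -3 [ 0.008  0.133 -0.342]
   -3 [ 0.008  0.15  -0.334]
   -3 [ 0.008  0.168 -0.326]
   -3 [ 0.008  0.185 -0.317]
   -3 [ 0.008  0.201 -0.306]
   -3 [ 0.008  0.217 -0.296]
   -3 [ 0.008  0.232 -0.284]
```

Call:
apply_moves(travel=[[0,0.11,-0.3],[0,0.13,-0.34],[0,0.15,-0.33],[0,0.17,-0.33]], turn=[[0,-0.004,-0.004],[0,-0.004,-0.004],[0,-0.004,-0.004],[0,-0.004,-0.004]], grip=[1,1,1,1])

```text
t: 8.53
eef_pos: [0.4797, -0.2196, 0.1142]
tool_rot: [0.702, -0.035, 0.71, 0.038]
contact_force: [-5.8, 5.6, 7.6]
gripper_width: 0.22
```

```bash
python3 -c "from h import *; crank([-3]*8)"
```

```text
t 8.53 ang 238.7 r 71.5 z 114.2 Ft(ccw) -7.7 Fr -2.5 Fz 7.6 w 0.220
 tool axes in rig [[-0.011, 0.005, -1.0], [-0.017, 1.0, 0.005], [1.0, 0.017, -0.01]] q [ 0.02  0.44  0.36  2.04 -0.23  0.72  2.21]
   -3 [ 0.004  0.204 -0.305]
   -3 [ 0.004  0.219 -0.294]
   -3 [ 0.004  0.234 -0.282]
   -3 [ 0.004  0.249 -0.269]
   -3 [ 0.004  0.263 -0.256]
   -3 [ 0.004  0.276 -0.242]
   -3 [ 0.004  0.288 -0.227]
   -3 [ 0.004  0.299 -0.211]
```

Call:
apply_moves(travel=[[0,0.2,-0.3],[0,0.22,-0.29],[0,0.24,-0.28],[0,0.25,-0.26],[0,0.27,-0.25],[0,0.28,-0.23],[0,0.29,-0.21],[0,0.3,-0.19]], turn=[[0,-0.003,-0.002],[0,-0.003,-0.002],[0,-0.003,0],[0,-0.002,0],[0,-0.002,0],[0,-0.002,0],[0,-0.002,0],[0,-0.002,0]], grip=[1,1,1,1,1,1,1,1])

```text
t: 9.2
eef_pos: [0.4488, -0.1902, 0.1143]
tool_rot: [0.703, -0.031, 0.709, 0.045]
contact_force: [-2.3, 6.5, 3.5]
gripper_width: 0.223
```

```bash
python3 -c "from h import *; crank([-3]*8)"
```

```text
t 9.20 ang 204.0 r 71.5 z 114.3 Ft(ccw) -6.8 Fr -1.2 Fz 3.5 w 0.223
 tool axes in rig [[-0.007, 0.02, -1.0], [-0.021, 1.0, 0.021], [1.0, 0.021, -0.007]] q [-0.01  0.38  0.35  2.12 -0.23  0.68  2.19]
   -3 [ 0.008  0.341 -0.133]
   -3 [ 0.008  0.348 -0.115]
   -3 [ 0.008  0.353 -0.097]
   -3 [ 0.008  0.358 -0.078]
   -3 [ 0.008  0.362 -0.059]
   -3 [ 0.008  0.364 -0.04 ]
   -3 [ 0.008  0.366 -0.021]
   -3 [ 0.008  0.366 -0.002]
```

Call:
apply_moves(travel=[[0,0.33,-0.12],[0,0.34,-0.1],[0,0.34,-0.07],[0,0.3,-0.04],[0,0.25,-0.02]], turn=[[0,-0.002,-0.005],[0,-0.002,-0.005],[0,-0.002,-0.005],[0,0,-0.005],[0,0,-0.005]], grip=[1,1,1,1,1])

```text
t: 9.62
eef_pos: [0.4411, -0.1659, 0.1143]
tool_rot: [0.703, -0.038, 0.708, 0.043]
contact_force: [-1.9, 7.0, 3.3]
gripper_width: 0.22
```

```bash
python3 -c "from h import *; crank([-1.5]*8)"
```

```text
t 9.62 ang 183.4 r 71.0 z 114.3 Ft(ccw) -7.1 Fr 0.8 Fz 3.3 w 0.220
 tool axes in rig [[-0.007, 0.007, -1.0], [-0.026, 1.0, 0.007], [1.0, 0.027, -0.007]] q [-0.07  0.36  0.36  2.16 -0.21  0.66  2.12]
   -1.5 [ 0.001  0.183 -0.004]
   -1.5 [0.001 0.183 0.001]
   -1.5 [0.001 0.183 0.006]
   -1.5 [0.001 0.183 0.011]
   -1.5 [0.001 0.183 0.015]
   -1.5 [0.001 0.182 0.02 ]
   -1.5 [0.001 0.182 0.025]
   -1.5 [0.001 0.181 0.03 ]
```

Call:
apply_moves(travel=[[0,0.12,0],[0,0.12,0],[0,0.1,0],[0,0.1,0.01],[0,0.1,0.01]], turn=[[0,-0.001,-0.004],[0,-0.001,-0.004],[0,-0.001,-0.003],[0,0,-0.003],[0,0,-0.003]], grip=[1,1,1,1,1])

```text
t: 10.03
eef_pos: [0.4409, -0.1494, 0.1143]
tool_rot: [0.704, -0.042, 0.708, 0.044]
contact_force: [-1.3, 7.6, 1.1]
gripper_width: 0.215
```

```bash
python3 -c "from h import *; crank([-1.5]*8)"
```

```text
t 10.03 ang 170.1 r 70.7 z 114.3 Ft(ccw) -7.4 Fr 2.0 Fz 1.1 w 0.215
 tool axes in rig [[-0.006, 0.003, -1.0], [-0.035, 0.999, 0.003], [0.999, 0.035, -0.006]] q [-0.11  0.35  0.36  2.18 -0.2   0.65  2.09]
   -1.5 [0.    0.179 0.04 ]
   -1.5 [0.    0.178 0.045]
   -1.5 [0.    0.176 0.05 ]
   -1.5 [0.    0.175 0.054]
   -1.5 [0.    0.174 0.059]
   -1.5 [0.    0.172 0.063]
   -1.5 [0.    0.17  0.068]
   -1.5 [0.    0.168 0.072]
```

Call:
apply_moves(travel=[[0,0.1,0.02],[0,0.1,0.03],[0,0.1,0.03],[0,0.1,0.04],[0,0.1,0.04]], turn=[[0,0,-0.002],[0,0,-0.002],[0,0,-0.002],[0,0,-0.002],[0,0,-0.002]], grip=[1,1,1,1,1])

```text
t: 10.45
eef_pos: [0.4446, -0.1331, 0.1143]
tool_rot: [0.704, -0.045, 0.707, 0.048]
contact_force: [0.8, 6.8, -2.1]
gripper_width: 0.217
```

```bash
python3 -c "from h import *; crank([-1.5]*8)"
```

```text
t 10.45 ang 156.4 r 70.4 z 114.3 Ft(ccw) -6.7 Fr 1.4 Fz -2.1 w 0.217
 tool axes in rig [[-0.004, 0.004, -1.0], [-0.044, 0.999, 0.004], [0.999, 0.044, -0.004]] q [-0.14  0.35  0.35  2.18 -0.2   0.65  2.06]
   -1.5 [0.    0.163 0.083]
   -1.5 [0.    0.161 0.087]
   -1.5 [0.    0.159 0.091]
   -1.5 [0.    0.156 0.095]
   -1.5 [0.    0.154 0.099]
   -1.5 [0.    0.151 0.103]
   -1.5 [0.    0.149 0.107]
   -1.5 [0.    0.146 0.111]
```

Call:
apply_moves(travel=[[0,0.09,0.05],[0,0.09,0.05],[0,0.08,0.06],[0,0.08,0.06]], turn=[[0,0,-0.002],[0,0,-0.002],[0,0,-0.002],[0,0,-0.002]], grip=[1,1,1,1])

```text
t: 10.78
eef_pos: [0.4477, -0.1257, 0.1143]
tool_rot: [0.704, -0.049, 0.707, 0.048]
contact_force: [-4.9, -3.7, 3.0]
gripper_width: 0.222
```

```bash
python3 -c "from h import *; crank([-1.5]*6)"
```

```text
t 10.78 ang 149.9 r 70.3 z 114.3 Ft(ccw) 5.4 Fr 2.8 Fz 3.0 w 0.222
 tool axes in rig [[-0.003, -0.002, -1.0], [-0.049, 0.999, -0.001], [0.999, 0.049, -0.003]] q [-0.16  0.35  0.35  2.18 -0.19  0.65  2.04]
   -1.5 [-0.001  0.153  0.101]
   -1.5 [-0.001  0.15   0.105]
   -1.5 [-0.001  0.147  0.109]
   -1.5 [-0.001  0.144  0.113]
   -1.5 [-0.001  0.141  0.117]
   -1.5 [-0.001  0.138  0.121]
```

Landed: the force reversed from -6.7 to +5.4 N. Hold without pushing.

Call:
apply_moves(travel=[[0,0,0],[0,0,0],[0,0,0],[0,0,0],[0,0,0],[0,0,0]], turn=[[0,0,0],[0,0,0],[0,0,0],[0,0,0],[0,0,0],[0,0,0]], grip=[1,1,1,1,1,1])

```text
t: 11.28
eef_pos: [0.4476, -0.1259, 0.1143]
tool_rot: [0.704, -0.048, 0.707, 0.047]
contact_force: [-1.6, 1.4, 1.0]
gripper_width: 0.219
```

```bash
python3 -c "from h import *; crank()"
```

```text
t 11.28 ang 150.1 r 70.3 z 114.3 Ft(ccw) -0.6 Fr 2.1 Fz 1.0 w 0.219
 tool axes in rig [[-0.004, -0.001, -1.0], [-0.048, 0.999, -0.001], [0.999, 0.048, -0.004]] q [-0.16  0.35  0.35  2.18 -0.19  0.65  2.04]
```

Call:
apply_moves(travel=[[0,0.03,0.02],[0,0,0],[0,0,0],[0,0,0],[0,0,0],[0,0,0],[0,0,0]], turn=[[0,0,0],[0,0,0],[0,0,0],[0,0,0],[0,0,0],[0,0,0],[0,0,0]], grip=[1,1,1,1,0.7,0.5,0.5])

```text
t: 11.87
eef_pos: [0.4487, -0.1263, 0.1146]
tool_rot: [0.705, -0.048, 0.706, 0.047]
contact_force: [0.2, -0.2, -0.5]
gripper_width: 0.498
```

```bash
python3 -c "from h import *; crank()"
```

```text
t 11.87 ang 150.0 r 69.2 z 114.6 Ft(ccw) 0.1 Fr -0.3 Fz -0.5 w 0.498
 tool axes in rig [[-0.002, -0.002, -1.0], [-0.047, 0.999, -0.002], [0.999, 0.047, -0.002]] q [-0.16  0.35  0.35  2.18 -0.19  0.65  2.04]
```

Call:
apply_moves(travel=[[-1,0,0],[-3,0,0],[-3,0,0],[-3,0,0],[-2,0,0],[0,0,0],[0,0,0]], turn=[[0,0,0],[0,0,0],[0,0,0],[0,0,0],[0,0,0],[0,0,0],[0,0,0]], grip=[0.5,0.5,0.5,0.5,0.5,0.5,0.5])

```text
t: 12.45
eef_pos: [0.4491, -0.1273, 0.2436]
tool_rot: [0.705, -0.048, 0.706, 0.045]
contact_force: [0.4, -0.7, 0.3]
gripper_width: 0.501
```

```bash
python3 - <<'E'
from h import *; import cv2
crank()
a=eyes.read_camera("wrist")[:,:,::-1]; b=eyes.read_camera("scene")[150:400,230:450,::-1]
cv2.imwrite("pics/f.png",np.hstack([cv2.resize(a,(440,330)),cv2.resize(b,(290,330))]))
E
```

```text
t 12.45 ang 150.6 r 68.3 z 243.6 Ft(ccw) 0.4 Fr -0.7 Fz 0.3 w 0.501
 tool axes in rig [[-0.001, -0.004, -1.0], [-0.045, 0.999, -0.004], [0.999, 0.045, -0.001]] q [-0.23  0.14  0.41  2.07 -0.06  0.95  1.92]
```

View pics/f.png

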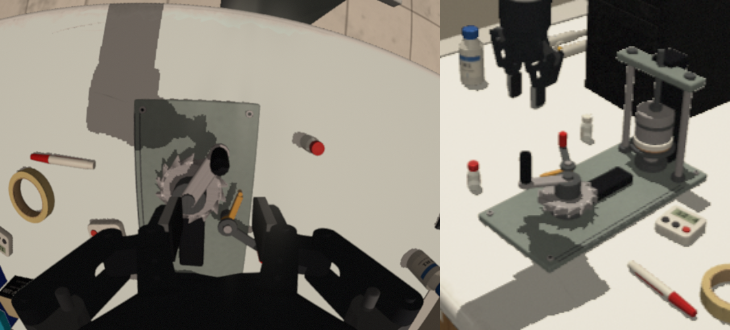

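The head rests on the dish, the lever is over, the pawl is clear, the bystanders are in place and the gripper is clear above.

```bash
python3 -c "from station import bot; print(bot.hand_in())"
```

```text
the job is handed in; nothing more can be done
None
```

I finished the job and handed it in at about 12.5 s. The hand-in gives no verdict, so what follows is from my own readings.

- **Lever:** I pushed it over in small steps until it met its stop, with a peak reading of about 14 N on the wrist, well under the 30 N limit.
- **Pawl:** I took the knob at 50 N and wound up about 10°. The wrist picture then showed the pawl sprung clear of the wheel.
- **Lowering:** I eased the crank back about 95° from the start. The load at the knob stayed around 7 to 8 N, then reversed to +5 N when the weight touched the dish.
- **Holding and letting go:** The knob force settled to about 0 N. I held for another 0.8 s or so, opened the gripper and lifted clear.

The last pictures show the head on the dish, the lever over, the pawl clear, and the gripper in free space. The timer, the marker, both vials, the tape roll and the bottle look undisturbed, though I did not measure their positions.

One disagreement came up. My first estimate of the rig's position, from the fixed cameras, was about 4 mm off from the wrist camera. I corrected it before taking hold of the knob.

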